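# Find the rocking corner of a carousel plate and press its shim flat

### The job

The vial carousel's plate stands on four feet and one of its corners rocks. Press down on the black corner dots with the fingertips, one corner after another, until you find the one that gives; then press the brass shim tab beside that same corner down until it lies flat, and take the hand away. Leave the other three shims sloping up, lift nothing, do not push the plate aside, and do not disturb the bottle, the wrench or the vial box.

Things in the scene. Friction and masses are not known exactly. Their poses are not given: they have to be found in the camera images.
- base: The fixed blue base under the whole fixture, 190 mm (its x) by 310 mm (its y) by 8 mm; origin at the centre of its underside on the bench, z up. It carries the grey ledges and the hinges of the shims. It never moves.
- plate: Loose metal carousel plate, 160 (its x) x 180 (its y) x 10 mm, about 3 kg, level on four feet alike, parallel to the base; origin at the centre of its underside, 30 mm above the bench. A grey vial carousel, 104 mm across, stands on its middle, top 79 mm above the bench. Three feet are solid; one, different each time and not to be told by eye, is sprung and gives when its corner is pressed.
- corner_1 (a point): Black 20 mm dot on the plate's top, 40 mm above the bench, at its +x, +y corner (66 and 52 mm from the plate's centre), straight above a foot. Pressed down here a solid corner stays (about 1 mm); the rocking one gives at about 4 N, is 4.5 mm down by about 7 N, and comes back up when released. Shim 1 belongs to this corner.
- shim_1_tab (a point): Where to press shim 1: on top of the sloping brass tab that sticks out past the plate's +y edge beside corner 1, 38 mm from its hinge. The tab is 26 mm wide, 3 mm thick, 50 mm long from the hinge, which lies 4 mm outside the plate's edge, 29.5 mm above the bench. The point starts 38 to 41 mm above the bench; 29.5 mm when flat.
- shim_1 (a joint): How far shim 1 is turned down, rad: 0 = tab sloping up by 0.28 rad (16 degrees), 0.28 = flat on its grey ledge; starts at 0 to 0.04. Stiff hinge: about 11 N straight down at the tab point moves it, and it stays where it is left. When flat, its inner end fills the gap under the corner.
- corner_2 (a point): Black 20 mm dot on the plate's top, 40 mm above the bench, at its -x, +y corner (66 and 52 mm from the plate's centre), straight above a foot. Pressed down here a solid corner stays (about 1 mm); the rocking one gives at about 4 N, is 4.5 mm down by about 7 N, and comes back up when released. Shim 2 belongs to this corner.
- shim_2_tab (a point): Where to press shim 2: on top of the sloping brass tab that sticks out past the plate's +y edge beside corner 2, 38 mm from its hinge. The tab is 26 mm wide, 3 mm thick, 50 mm long from the hinge, which lies 4 mm outside the plate's edge, 29.5 mm above the bench. The point starts 38 to 41 mm above the bench; 29.5 mm when flat.
- shim_2 (a joint): How far shim 2 is turned down, rad: 0 = tab sloping up by 0.28 rad (16 degrees), 0.28 = flat on its grey ledge; starts at 0 to 0.04. Stiff hinge: about 11 N straight down at the tab point moves it, and it stays where it is left. When flat, its inner end fills the gap under the corner.
- corner_3 (a point): Black 20 mm dot on the plate's top, 40 mm above the bench, at its -x, -y corner (66 and 52 mm from the plate's centre), straight above a foot. Pressed down here a solid corner stays (about 1 mm); the rocking one gives at about 4 N, is 4.5 mm down by about 7 N, and comes back up when released. Shim 3 belongs to this corner.
- shim_3_tab (a point): Where to press shim 3: on top of the sloping brass tab that sticks out past the plate's -y edge beside corner 3, 38 mm from its hinge. The tab is 26 mm wide, 3 mm thick, 50 mm long from the hinge, which lies 4 mm outside the plate's edge, 29.5 mm above the bench. The point starts 38 to 41 mm above the bench; 29.5 mm when flat.
- shim_3 (a joint): How far shim 3 is turned down, rad: 0 = tab sloping up by 0.28 rad (16 degrees), 0.28 = flat on its grey ledge; starts at 0 to 0.04. Stiff hinge: about 11 N straight down at the tab point moves it, and it stays where it is left. When flat, its inner end fills the gap under the corner.
- corner_4 (a point): Black 20 mm dot on the plate's top, 40 mm above the bench, at its +x, -y corner (66 and 52 mm from the plate's centre), straight above a foot. Pressed down here a solid corner stays (about 1 mm); the rocking one gives at about 4 N, is 4.5 mm down by about 7 N, and comes back up when released. Shim 4 belongs to this corner.
- shim_4_tab (a point): Where to press shim 4: on top of the sloping brass tab that sticks out past the plate's -y edge beside corner 4, 38 mm from its hinge. The tab is 26 mm wide, 3 mm thick, 50 mm long from the hinge, which lies 4 mm outside the plate's edge, 29.5 mm above the bench. The point starts 38 to 41 mm above the bench; 29.5 mm when flat.
- shim_4 (a joint): How far shim 4 is turned down, rad: 0 = tab sloping up by 0.28 rad (16 degrees), 0.28 = flat on its grey ledge; starts at 0 to 0.04. Stiff hinge: about 11 N straight down at the tab point moves it, and it stays where it is left. When flat, its inner end fills the gap under the corner.
- bottle_mid (a point): Bystander: squat amber glass bottle with blue cap, 60 mm across, 85 mm tall, standing on the bench; the point is half-way up, on its axis.
- wrench_grip (a point): Bystander: flat steel wrench, about 165 mm long, 8 mm thick, lying on the bench; the point is in the middle of its handle, 36 mm from the wrench's middle, x towards the jaw.
- vialbox_mid (a point): Bystander: white divided vial box, open, 70 mm by 90 mm by 35 mm high, on the bench; the point is at its centre, half-way up.

How it is judged:
On the way, in this order (a step that is already met when the one before it is completed fails the run):
1. the rocking corner has been pressed down at least 2.5 mm by the fingers (contact force between the fingers and plate above 2 N and ((horizontal distance between corner_1 and sprung_foot_c0 below 0.04 m and height (world z) of corner_1 below 0.0375 m) or (horizontal distance between corner_2 and sprung_foot_c0 below 0.04 m and height (world z) of corner_2 below 0.0375 m) or (horizontal distance between corner_3 and sprung_foot_c0 below 0.04 m and height (world z) of corner_3 below 0.0375 m) or (horizontal distance between corner_4 and sprung_foot_c0 below 0.04 m and height (world z) of corner_4 below 0.0375 m))), for 0.1 s.
2. the shim of the rocking corner is pressed flat, the others are still up (((horizontal distance between corner_1 and sprung_foot_c0 below 0.04 m and value of joint shim_1 above 0.225 rad and value of joint each of shim_2, shim_3, shim_4 below 0.12 rad) or (horizontal distance between corner_2 and sprung_foot_c0 below 0.04 m and value of joint shim_2 above 0.225 rad and value of joint each of shim_1, shim_3, shim_4 below 0.12 rad) or (horizontal distance between corner_3 and sprung_foot_c0 below 0.04 m and value of joint shim_3 above 0.225 rad and value of joint each of shim_1, shim_2, shim_4 below 0.12 rad) or (horizontal distance between corner_4 and sprung_foot_c0 below 0.04 m and value of joint shim_4 above 0.225 rad and value of joint each of shim_1, shim_2, shim_3 below 0.12 rad))), for 0.2 s.
At the end, for the whole second after the job is handed in: The shim at the rocking corner is flat (turned more than 0.225 of 0.28 rad), the other three are turned less than 0.12 rad, the plate lies level (within 0.02 rad) and at rest within 15 mm of its place, and the bottle, wrench and vial box are within 30 mm of where they began (((horizontal distance between corner_1 and sprung_foot_c0 below 0.04 m and value of joint shim_1 above 0.225 rad and value of joint each of shim_2, shim_3, shim_4 below 0.12 rad) or (horizontal distance between corner_2 and sprung_foot_c0 below 0.04 m and value of joint shim_2 above 0.225 rad and value of joint each of shim_1, shim_3, shim_4 below 0.12 rad) or (horizontal distance between corner_3 and sprung_foot_c0 below 0.04 m and value of joint shim_3 above 0.225 rad and value of joint each of shim_1, shim_2, shim_4 below 0.12 rad) or (horizontal distance between corner_4 and sprung_foot_c0 below 0.04 m and value of joint shim_4 above 0.225 rad and value of joint each of shim_1, shim_2, shim_3 below 0.12 rad)) and angle between plate's own z axis and vertical below 0.02 rad and linear speed of plate below 0.02 m/s and horizontal distance between plate and base below 0.015 m and distance of each of bottle_mid, wrench_grip, vialbox_mid from where it was at the start of the episode below 0.03 m); the robot touches nothing.
It fails at once if a shim of a solid corner is pressed down (more than 0.12 rad) ((not (horizontal distance between corner_1 and sprung_foot_c0 below 0.04 m) and value of joint shim_1 above 0.12 rad) or (not (horizontal distance between corner_2 and sprung_foot_c0 below 0.04 m) and value of joint shim_2 above 0.12 rad) or (not (horizontal distance between corner_3 and sprung_foot_c0 below 0.04 m) and value of joint shim_3 above 0.12 rad) or (not (horizontal distance between corner_4 and sprung_foot_c0 below 0.04 m) and value of joint shim_4 above 0.12 rad)).
It fails at once if the plate is lifted (more than 10 mm) or pushed aside (more than 15 mm) (height (world z) of plate above 0.04 m or horizontal distance between plate and base above 0.015 m).
It fails at once if the bottle, wrench or vial box is moved or lifted by more than 30 mm (distance of any of bottle_mid, wrench_grip, vialbox_mid from where it was at the start of the episode above 0.03 m).
It also fails if it takes over 51 s, if anything falls off the work surface, if the arm or the gripper's body presses on something with over 40 N, if the wrist force passes 120 N, or if a joint passes its speed limit or range.

### The arm

A 6-joint arm with a two-finger parallel gripper is mounted at the origin on the work surface. World frame = base frame: x ahead of the robot, y to its left, z up, the work surface at z = 0. Lengths are in m, angles in rad, forces in N, time in s.
With the tool pointing down it reaches from about 0.25 to 0.775 m from the base axis. Payload 4 kg.
Tool frame: the origin (TCP) lies between the finger pads; the fingertips stand 25 mm ahead of it and the grasp point (between the pads) lies 6 mm ahead of it (robot.tip_reach is the z of the fingertips in the tool frame, in m); z points along the fingers, y is the line along which they close (so a half turn about z gives the same grasp; the last joint's range is limited). The gripper opens to 94 mm and grips with 3 to 60 N. Pads are 16 mm wide; open, the fingers measure 119 mm over their backs; the gripper's body (75 mm by 177 mm) begins 78 mm behind the grasp point.
Start: joints at [-1.32, 0.087, 1.371, -0, 1.684, -0.103], TCP at [0.191, -0.516, 0.231] pointing down, gripper open.
Joint ranges: [-3.1, 3.1], [-0.76, 2.03], [0.27, 2.55], [-1.08, 4.22], [0.17, 2.65], [-2.57, 2.57]. Speed limits (rad/s): [2.79, 2.79, 3.14, 3.14, 3.14, 3.14].

### API

Orientations are given as [roll, pitch, yaw] about the fixed x, y, z axes, in that order (R = Rz(yaw) Ry(pitch) Rx(roll)).
In Python, from bench import robot gives the robot as it stands. The module is installed in compiled form; this text tells all that it offers.
- The arm moves only by the shell command python3 -m handwheel 'ROWS'. ROWS is JSON, a list of rows, each a list of 3 entries, a list of its own where there are three numbers: the turn, a rotation vector about the world's x, y, z in units of 90 degrees (1.0 is 90 degrees), then the shift along the world's x, y, z in units of 0.05 m (1.0 is 0.05 m), then the closure, from 0 (fully open) to 1 (shut). A call has 1 to 5 rows; each row shifts and turns the commanded pose from where the row before left it; what a row does not reach is not made up. A row lasts 1/10 s, in which the tool goes at most 50 mm and 8.59 degrees, less where a joint would pass 70% of its speed; a pose out of reach is approached as far as the arm can. A call with a number of a shift or a turn outside -1 to 1 is refused whole. A call with a gripper value outside its range is refused whole. The fingers move at their own pace and stop on an object; the grip force is fixed at half the most. Time passes only in rows, so rows that do not move let the fingers close. It gives the time, the measured TCP pose, the force, the opening and the grip force at its end, in the units of the state.
- robot.get_obs(): the state, without advancing time (a new reading comes with each control period).
- robot.snapshot(name): name is "scene" or "top"; returns (picture, depth): 400x640x3 uint8, red, green, blue; 400x640 float32, m along the optical axis (not along the pixel's ray), 0 where there is no reading.
- robot.calibration(name): a dict with "mtx" (3x3 intrinsics, pixels), "D" ([k1, k2, p1, p2, k3] as OpenCV has them; the pictures are not rectified), "extrinsics" (4x4, takes a point from camera to world coordinates). Camera axes: x right, y down, z forward; pixel columns grow to the right and rows downward; lengths in m; the calibration is good to about 2 mm. A picture is of the moment at which its call begins. calibration takes no time and is no camera call.
- robot.close_job(): hands the job in; it is judged then, once.
Trained networks look in the newest picture that a camera, given by its name, has taken for a name from the list of things; names that differ only in an ending like _2 or _b are one class to them, and where a whole thing is asked for, a point or a joint stands for the part that bears it (a point fixed in the world has none). Each returns a list of dicts, best first, with "p" (0 to 1); they miss things now and then, are a little off and sometimes report something else, mostly with a low value. They report only what shows in the picture. A call takes as long as a camera call.
- robot.boxes_of(query, camera): "bbox" ([left, top, right, bottom] in pixels, round what is visible of it).
The state is a dict: "time": time; "joint_positions": joint angles; "qvel": joint speeds; "joint_torque": joint torques, N m; "tool_pos": TCP position; "ee_rot": TCP orientation; "wrist_force": force on the tool from outside, world axes, zero at the start; "wrist_torque": the same for the moment, N m; "width": finger opening in m; "finger_force": force on a finger pad.
Only numpy, scipy, OpenCV 4.12 (cv2) and the standard library are available. Lean on these libraries where they do the work, as an engineer would, in place of code of your own. Each camera call takes 0.05 s, during which the arm holds its last target. There are 200 camera calls.

## Working session

There is one attempt and no reset: what is moved stays moved. The work goes in short steps, Python scripts to look and compute and a shell command to move; the robot and the scene stay as the last step left them, time stands still between calls to the robot, and variables do not carry over. Pictures are saved under pics/ and viewed, at most 10 in all, crops included, and the job is handed in when it is done.

```bash
mkdir -p pics; python3 - <<'E'
from bench import robot
import cv2
for n in("top","scene"):
    p,d=robot.snapshot(n); cv2.imwrite(f"pics/{n}0.png",p[:,:,::-1])
    c=robot.calibration(n); print(n,c)
    for q in("base","corner_1","shim_1_tab","plate"):
        print(q,[( [round(x) for x in b["bbox"]],round(b["p"],2)) for b in robot.boxes_of(q,n)])
o=robot.get_obs();print(o)
E
```

```text
top {'mtx': array([[396.93322905,   0.        , 318.79690643],
       [  0.        , 396.93322905, 200.33770668],
       [  0.        ,   0.        ,   1.        ]]), 'D': array([-0.0534443,  0.       ,  0.       ,  0.       ,  0.       ]), 'extrinsics': array([[-0.01631855, -0.99087202,  0.1338146 ,  0.37156221],
       [-0.99958373,  0.01298259, -0.02576452,  0.02302082],
       [ 0.02379209, -0.13417934, -0.99067141,  1.15134591],
       [ 0.        ,  0.        ,  0.        ,  1.        ]])}
base [([174, 164, 217, 192], 0.7), ([236, 166, 345, 232], 0.56)]
corner_1 [([259, 167, 326, 230], 0.78)]
shim_1_tab [([244, 176, 259, 181], 0.63)]
plate [([262, 172, 324, 228], 0.89), ([327, 173, 343, 182], 0.25)]
scene {'mtx': array([[401.99524654,   0.        , 318.67423797],
       [  0.        , 401.99524654, 200.16976236],
       [  0.        ,   0.        ,   1.        ]]), 'D': array([-0.04773727,  0.        ,  0.        ,  0.        ,  0.        ]), 'extrinsics': array([[ 0.83340928,  0.38171642, -0.39965179,  0.98742489],
       [ 0.5523346 , -0.59996575,  0.57876384, -0.67450124],
 
[... 302 characters left out ...]
.77)]
{'time': 0.5, 'joint_positions': array([-1.32009894e+00,  8.72147906e-02,  1.37075864e+00,  1.46087598e-05,
        1.68357867e+00, -1.03103448e-01]), 'qvel': array([ 0.00042291, -0.00343867, -0.0013149 ,  0.0014412 ,  0.00042099,
        0.0002039 ]), 'joint_torque': array([-1.20590114e-03, -3.39624882e+01, -3.02266896e+01,  7.16530834e-02,
        2.43649475e-02, -2.42668000e-05]), 'tool_pos': array([ 0.19055528, -0.51593812,  0.230468  ]), 'ee_rot': array([ 3.14155083e+00, -1.02654568e-05,  3.53802483e-01]), 'wrist_force': array([ 0.41704393, -0.01223325, -0.22275472]), 'wrist_torque': array([-0.02259067,  0.03210248, -0.0241592 ]), 'finger_force': 0.0, 'width': 0.09401234589033482}
```

View pics/top0.png

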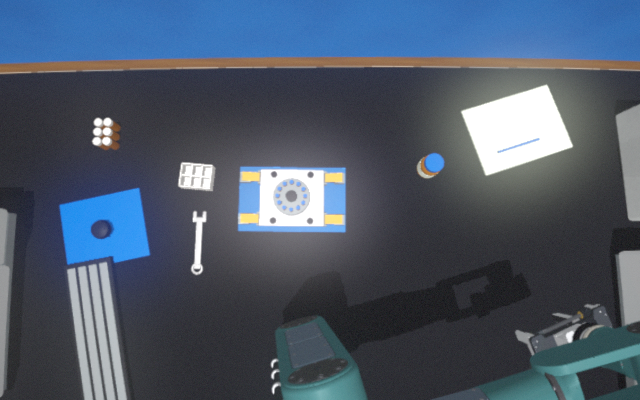

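View pics/scene0.png

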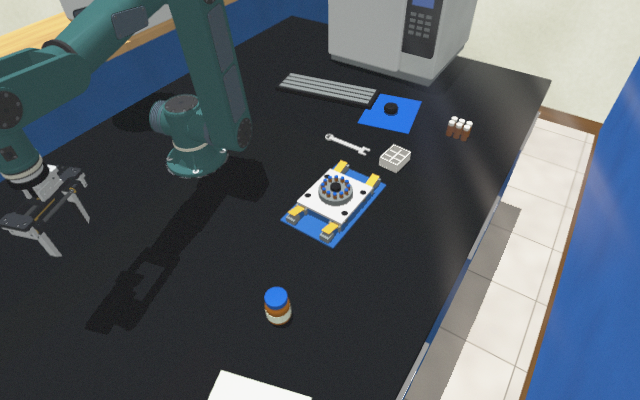

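The top view shows the fixture around (292,200), with dots near (274,174), (310,174), (273,221) and (310,221). The four brass tabs sit left and right of the plate. The bottle (430,165), wrench (198,243) and vial box (196,177) are all clear of the fixture. Next I'll locate the dots precisely.

```bash
python3 - <<'E'
from bench import robot
import cv2,numpy as np
p,d=robot.snapshot("top");c=robot.calibration("top");K=c["mtx"];E=c["extrinsics"]
g=cv2.cvtColor(p,cv2.COLOR_RGB2GRAY).astype(float)
def W(uv,z):
    n=cv2.undistortPoints(np.array([[uv]],float),K,c["D"])[0,0]
    r=E[:3,:3]@[n[0],n[1],1];return E[:3,3]+r*(z-E[2,3])/r[2]
P=[]
for u,v in((274,174),(310,174),(310,221),(273,221)):
    s=g[v-4:v+5,u-4:u+5];w=np.clip(150-s,0,None);Y,X=np.mgrid[v-4:v+5,u-4:u+5]
    q=((X*w).sum()/w.sum(),(Y*w).sum()/w.sum());P.append(W(q,.04)[:2]);print(np.round(q,1),P[-1].round(4),s.min(),s.max())
P=np.array(P);C=P.mean(0)
ex=(P[0]+P[1]-P[2]-P[3])/4;ey=(P[0]+P[3]-P[1]-P[2])/4
print("centre",C,np.linalg.norm(ex),np.linalg.norm(ey),np.arctan2(ex[1],ex[0]),np.arctan2(-ey[0],ey[1]))
a=.5*(np.arctan2(ex[1],ex[0])+np.arctan2(-ey[0],ey[1]));R=np.array([[np.cos(a),-np.sin(a)],[np.sin(a),np.cos(a)]])
for n,sx,sy in(("A",1,1),("B",1,-1),("C",-1,-1),("D",-1,1)):
    print(n,"dot",(C+R@[66*sx/1e3,52*sy/1e3]).round(4),"tab",(C+R@[66*sx/1e3,131*sy/1e3]).round(4))
# observed tabs centroid (yellow)
h=cv2.cvtColor(p,cv2.COLOR_RGB2HSV);m=cv2.inRange(h,(15,100,120),(35,255,255))
n,_,st,ce=cv2.connectedComponentsWithStats(m)
for s,q in zip(st,ce):
    if 30<s[4]<1000 and 220<q[0]<360: print("tab",q.round(1),s[2:],W(q,.037)[:2].round(4))
o=robot.get_obs();print(o["time"],o["tool_pos"],robot.tip_reach)
E
```

```text
[273.6 173.8] [0.5996 0.1216] 118.0 255.0
[310.2 174.3] [0.597  0.0175] 119.0 255.0
[309.7 220.5] [0.4648 0.0206] 132.0 255.0
[272.5 220. ] [0.4678 0.1248] 132.0 255.0
centre [0.53232412 0.07112269] 0.06599511538294543 0.0521159697707994 -0.0237664632826406 -0.026594136320644595
A dot [0.5996 0.1214] tab [0.6016 0.2004]
B dot [0.597  0.0175] tab [ 0.595  -0.0615]
C dot [0.465  0.0208] tab [ 0.463  -0.0582]
D dot [0.4677 0.1248] tab [0.4696 0.2037]
tab [250.5 176. ] [ 16   9 128] [0.5946 0.1877]
tab [333.1 177.3] [ 17   9 134] [ 0.588 -0.048]
tab [248.8 217.6] [ 17   9 133] [0.4756 0.1916]
tab [333.  218.6] [ 17   9 136] [ 0.4697 -0.0452]
0.55 [ 0.19054328 -0.51595407  0.23050908] 0.025
```

```bash
python3 -m handwheel '[[[0,0,-0.08],[0.45,0.88,0],1],[[0,0,-0.08],[0.45,0.88,0],1],[[0,0,-0.08],[0.45,0.88,0],1],[[0,0,0],[0.45,0.88,0],1],[[0,0,0],[0.45,0.88,0],1]]'; python3 -m handwheel '[[[0,0,0],[0.45,0.88,0],1],[[0,0,0],[0.45,0.88,0],1],[[0,0,0],[0.45,0.88,0],1],[[0,0,0],[0.45,0.88,0],1],[[0,0,0],[0.45,0.88,0],1]]'
```

```text
time: 1.05
tool_pos: [0.3035, -0.2942, 0.2307]
ee_rot: [3.141, -0.001, -0.024]
wrist_force: [1.6, -0.6, 0.0]
width: 0.0578
finger_force: 0.0
time: 1.55
tool_pos: [0.4161, -0.074, 0.231]
ee_rot: [3.141, -0.002, -0.023]
wrist_force: [1.2, -0.2, -0.6]
width: 0.0176
finger_force: 0.0
```

```bash
python3 -m handwheel '[[[0,0,0],[0.45,0.88,0],1],[[0,0,0],[0.4,0.8,0],1],[[0,0,0],[0,0,-0.9],1],[[0,0,0],[0,0,-0.9],1],[[0,0,0],[0,0,0],1]]'; python3 -m handwheel '[[[0,0,0],[0,0,0],1],[[0,0,0],[0,0,0],1]]'
```

```text
time: 2.05
tool_pos: [0.4521, 0.0093, 0.1327]
ee_rot: [-3.14, 0.017, -0.022]
wrist_force: [-0.2, 0.3, 0.5]
width: 0.0004
finger_force: 0.0
time: 2.25
tool_pos: [0.4602, 0.0075, 0.1439]
ee_rot: [3.141, -0.006, -0.024]
wrist_force: [-0.1, 0.0, 0.2]
width: 0.0005
finger_force: 0.0
```

```bash
python3 -m handwheel '[[[0,0,0],[0.1,0.26,-0.4],1],[[0,0,0],[0,0,-0.4],1],[[0,0,0],[0,0,-0.3],1],[[0,0,0],[0,0,0],1],[[0,0,0],[0,0,0],1]]'; python3 -m handwheel '[[[0,0,0],[0,0,0],1],[[0,0,0],[0,0,0],1]]'
```

```text
time: 2.75
tool_pos: [0.465, 0.0206, 0.0882]
ee_rot: [3.141, -0.005, -0.024]
wrist_force: [-0.7, -0.3, 1.2]
width: 0.0006
finger_force: 0.0
time: 2.95
tool_pos: [0.4643, 0.0208, 0.0874]
ee_rot: [3.141, -0.003, -0.024]
wrist_force: [-0.9, -0.9, 0.1]
width: 0.0006
finger_force: 0.0
```

```bash
python3 -m handwheel '[[[0,0,0],[0,0,-0.2],1],[[0,0,0],[0,0,-0.16],1],[[0,0,0],[0,0,0],1],[[0,0,0],[0,0,0],1],[[0,0,0],[0,0,0],1]]'; for i in 1 2; do python3 -m handwheel '[[[0,0,0],[0,0,-0.04],1],[[0,0,0],[0,0,0],1],[[0,0,0],[0,0,0],1]]';done
```

```text
time: 3.45
tool_pos: [0.4631, 0.0211, 0.0674]
ee_rot: [3.142, 0.0, -0.023]
wrist_force: [0.2, -0.1, -0.6]
width: 0.0008
finger_force: 0.0
time: 3.75
tool_pos: [0.4631, 0.021, 0.0656]
ee_rot: [3.141, -0.0, -0.023]
wrist_force: [-0.4, -0.2, -0.5]
width: 0.0006
finger_force: 0.0
time: 4.05
tool_pos: [0.4634, 0.021, 0.0646]
ee_rot: [3.141, -0.001, -0.023]
wrist_force: [-1.7, 0.5, 5.7]
width: 0.0007
finger_force: 2.7
```

```bash
for i in 1 2; do python3 -m handwheel '[[[0,0,0],[0,0,-0.02],1],[[0,0,0],[0,0,0],1],[[0,0,0],[0,0,0],1]]';done
```

```text
time: 4.35
tool_pos: [0.4635, 0.021, 0.0645]
ee_rot: [3.141, -0.001, -0.023]
wrist_force: [-4.6, 0.2, 9.8]
width: 0.0006
finger_force: 4.9
time: 4.65
tool_pos: [0.4635, 0.021, 0.0644]
ee_rot: [3.141, -0.001, -0.023]
wrist_force: [-5.1, -0.9, 15.3]
width: 0.0006
finger_force: 7.1
```

```bash
python3 -m handwheel '[[[0,0,0],[0,0,0.7],1],[[0,0,0],[0,0,0.7],1],[[0,0,0],[0.67,-0.07,0],1],[[0,0,0],[1,0,0],1],[[0,0,0],[1,0,0],1]]'; python3 -m handwheel '[[[0,0,0],[0,0,0],1],[[0,0,0],[0,0,-0.4],1],[[0,0,0],[0,0,-0.4],1],[[0,0,0],[0,0,0],1],[[0,0,0],[0,0,0],1]]'
```

```text
time: 5.15
tool_pos: [0.5982, 0.0175, 0.1323]
ee_rot: [3.141, -0.002, -0.023]
wrist_force: [0.8, 0.3, 0.7]
width: 0.0005
finger_force: 0.0
time: 5.65
tool_pos: [0.5959, 0.0176, 0.0914]
ee_rot: [3.142, 0.001, -0.023]
wrist_force: [0.0, 0.4, -0.5]
width: 0.0003
finger_force: 0.0
```

```bash
python3 -m handwheel '[[[0,0,0],[0.02,0,-0.2],1],[[0,0,0],[0,0,-0.24],1],[[0,0,0],[0,0,0],1],[[0,0,0],[0,0,0],1],[[0,0,0],[0,0,0],1]]'; for i in 1 2 3 4; do python3 -m handwheel '[[[0,0,0],[0,0,-0.04],1],[[0,0,0],[0,0,0],1],[[0,0,0],[0,0,0],1]]' | grep -E "pos|force";done
```

```text
time: 6.15
tool_pos: [0.5978, 0.0175, 0.0698]
ee_rot: [3.141, -0.001, -0.023]
wrist_force: [0.2, 0.2, 0.3]
width: 0.0003
finger_force: 0.0
tool_pos: [0.5976, 0.0175, 0.0676]
wrist_force: [0.2, 0.5, 0.3]
finger_force: 0.0
tool_pos: [0.5975, 0.0176, 0.0653]
wrist_force: [0.7, 1.0, 0.3]
finger_force: 0.0
tool_pos: [0.5978, 0.0175, 0.0648]
wrist_force: [-1.2, 0.0, 4.9]
finger_force: 2.7
tool_pos: [0.5978, 0.0175, 0.0646]
wrist_force: [-4.7, 0.1, 12.3]
finger_force: 5.8
```

```bash
python3 -m handwheel '[[[0,0,0],[0,0,0.7],1],[[0,0,0],[0,0,0.7],1],[[0,0,0],[0.04,0.7,0],1],[[0,0,0],[0,0.7,0],1],[[0,0,0],[0,0.68,0],1]]'; python3 -m handwheel '[[[0,0,0],[0,0,0],1],[[0,0,0],[0,0,-0.6],1],[[0,0,0],[0,0,-0.6],1],[[0,0,0],[0,0,0],1],[[0,0,0],[0,0,0],1]]'
```

```text
time: 7.85
tool_pos: [0.5998, 0.1225, 0.1319]
ee_rot: [-3.141, -0.001, -0.024]
wrist_force: [0.3, -0.2, -0.9]
width: 0.0007
finger_force: 0.0
time: 8.35
tool_pos: [0.5993, 0.1208, 0.0712]
ee_rot: [3.141, 0.001, -0.024]
wrist_force: [0.9, 0.2, 1.6]
width: 0.0002
finger_force: 0.0
```

```bash
for i in 1 2 3 4; do python3 -m handwheel '[[[0,0,0],[0,0,-0.04],1],[[0,0,0],[0,0,0],1],[[0,0,0],[0,0,0],1]]' | grep -E "pos|force";done
```

```text
tool_pos: [0.6003, 0.1215, 0.0709]
wrist_force: [-0.7, -0.0, 0.2]
finger_force: 0.0
tool_pos: [0.5995, 0.1216, 0.0675]
wrist_force: [0.4, 0.3, 0.3]
finger_force: 0.0
tool_pos: [0.5994, 0.1215, 0.0653]
wrist_force: [-1.2, -0.0, 0.1]
finger_force: 0.0
tool_pos: [0.5998, 0.1216, 0.0646]
wrist_force: [-2.4, -0.0, 4.6]
finger_force: 2.7
```

```bash
for i in 1 2; do python3 -m handwheel '[[[0,0,0],[0,0,-0.04],1],[[0,0,0],[0,0,0],1],[[0,0,0],[0,0,0],1]]' | grep -E "pos|force";done
```

```text
tool_pos: [0.5998, 0.1216, 0.0645]
wrist_force: [-4.4, -1.2, 11.3]
finger_force: 5.9
tool_pos: [0.5999, 0.1216, 0.0643]
wrist_force: [-7.1, -1.2, 18.2]
finger_force: 9.1
```

```bash
python3 -m handwheel '[[[0,0,0],[0,0,0.72],1],[[0,0,0],[0,0,0.72],1],[[0,0,0],[-0.64,0.06,0],1],[[0,0,0],[-1,0,0],1],[[0,0,0],[-1,0,0],1]]'; python3 -m handwheel '[[[0,0,0],[0,0,0],1],[[0,0,0],[0,0,-0.6],1],[[0,0,0],[0,0,-0.6],1],[[0,0,0],[0,0,0],1],[[0,0,0],[0,0,0],1]]'
```

```text
time: 10.65
tool_pos: [0.4664, 0.1245, 0.1312]
ee_rot: [-3.142, -0.0, -0.023]
wrist_force: [-1.1, -0.0, 0.6]
width: 0.0005
finger_force: 0.0
time: 11.15
tool_pos: [0.4678, 0.1245, 0.0714]
ee_rot: [3.141, 0.001, -0.023]
wrist_force: [-0.3, -0.2, 0.7]
width: 0.0005
finger_force: 0.0
```

```bash
for i in 1 2 3 4 5 6; do python3 -m handwheel '[[[0,0,0],[0,0,-0.04],1],[[0,0,0],[0,0,0],1],[[0,0,0],[0,0,0],1]]' | grep -E "pos|force";done
```

```text
tool_pos: [0.4685, 0.1246, 0.0707]
wrist_force: [-0.3, 0.3, -0.1]
finger_force: 0.0
tool_pos: [0.4675, 0.1245, 0.0675]
wrist_force: [0.3, -0.5, 0.1]
finger_force: 0.0
tool_pos: [0.4674, 0.1245, 0.0653]
wrist_force: [-0.6, 0.0, -0.0]
finger_force: 0.0
tool_pos: [0.4678, 0.1246, 0.0641]
wrist_force: [-0.5, -0.8, 4.0]
finger_force: 1.9
tool_pos: [0.4677, 0.1248, 0.0618]
wrist_force: [-0.7, 0.0, 4.9]
finger_force: 2.5
tool_pos: [0.4677, 0.1249, 0.0604]
wrist_force: [-3.2, 0.5, 7.3]
finger_force: 4.1
```

```bash
python3 -m handwheel '[[[0,0,0],[0,0,0.7],1],[[0,0,0],[0.18,0.5,0],1],[[0,0,0],[0,0.6,0],1],[[0,0,0],[0,0.46,0],1],[[0,0,0],[0,0,0],1]]'; python3 -m handwheel '[[[0,0,0],[0,0,0],1],[[0,0,0],[0,0,-0.3],1],[[0,0,0],[0,0,-0.1],1],[[0,0,0],[0,0,0],1],[[0,0,0],[0,0,0],1]]'; python3 - <<'E'
from bench import robot
import cv2
a=[]
for n,(x,y) in {"top":(292,200),"scene":(335,205)}.items():
    p,d=robot.snapshot(n);a.append(cv2.resize(p[y-60:y+60,x-80:x+80,::-1],None,fx=4,fy=4)[:300*2,:])
import numpy as np
cv2.imwrite("pics/tab1.png",cv2.resize(np.hstack(a),(800,300)))
E
```

```text
time: 13.45
tool_pos: [0.4761, 0.2044, 0.0936]
ee_rot: [-3.142, 0.001, -0.02]
wrist_force: [0.5, -0.7, -0.2]
width: 0.0003
finger_force: 0.0
time: 13.95
tool_pos: [0.4766, 0.2019, 0.0745]
ee_rot: [3.141, 0.0, -0.024]
wrist_force: [1.2, 0.1, -0.1]
width: 0.0003
finger_force: 0.0
```

View pics/tab1.png

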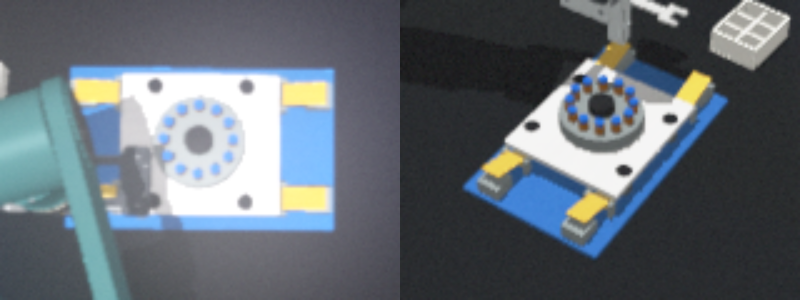

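The plate sits square and the other three tabs are still up. In the right-hand view the fingers stand over the D tab (crop 615,50). Now I press it down.

```bash
python3 -m handwheel '[[[0,0,0],[0,0,-0.1],1],[[0,0,0],[0,0,-0.1],1],[[0,0,0],[0,0,0],1],[[0,0,0],[0,0,0],1]]' | grep -E "pos|force";for i in 1 2 3 4; do python3 -m handwheel '[[[0,0,0],[0,0,-0.06],1],[[0,0,0],[0,0,0],1],[[0,0,0],[0,0,0],1]]' | grep -E "pos|force";done
```

```text
tool_pos: [0.4763, 0.2025, 0.0643]
wrist_force: [0.4, -0.3, 0.7]
finger_force: 0.0
tool_pos: [0.4766, 0.2028, 0.0628]
wrist_force: [-1.2, -0.3, 6.2]
finger_force: 3.0
tool_pos: [0.4767, 0.2032, 0.0604]
wrist_force: [-3.0, -0.0, 8.9]
finger_force: 4.2
tool_pos: [0.4767, 0.2035, 0.0576]
wrist_force: [-3.2, 1.4, 9.7]
finger_force: 4.5
tool_pos: [0.4768, 0.2036, 0.0547]
wrist_force: [-2.8, 0.9, 10.1]
finger_force: 4.9
```

```bash
for i in 1 2; do python3 -m handwheel '[[[0,0,0],[0,0,-0.06],1],[[0,0,0],[0,0,0],1],[[0,0,0],[0,0,0],1]]' | grep -E "pos|force";done
```

```text
tool_pos: [0.4769, 0.2036, 0.0541]
wrist_force: [-8.4, -0.1, 19.5]
finger_force: 10.1
tool_pos: [0.4771, 0.2037, 0.0537]
wrist_force: [-12.0, -2.0, 31.9]
finger_force: 15.8
```

Flat: the force climbs steeply and the tips have stopped at 29 mm. Now I retreat straight up, then back away.

```bash
python3 -m handwheel '[[[0,0,0],[0,0,0.5],1],[[0,0,0],[0,0,0.8],1],[[0,0,0],[0,0,0.9],1],[[0,0,0],[0,0,0.9],1],[[0,0,0],[-0.6,0.6,0],1]]' | grep -E "pos|force";python3 -m handwheel '[[[0,0,0],[-0.6,0.7,0],1],[[0,0,0],[-0.6,0.7,0],1],[[0,0,0],[-0.6,0.7,0],1],[[0,0,0],[0,0,0],1],[[0,0,0],[0,0,0],1]]'
python3 - <<'E'
from bench import robot
import cv2,numpy as np
a=[]
for n,(x,y) in {"top":(270,200),"scene":(335,205)}.items():
    p,d=robot.snapshot(n);a.append(cv2.resize(p[y-60:y+60,x-80:x+80,::-1],None,fx=2.5,fy=2.5))
cv2.imwrite("pics/end1.png",np.hstack(a))
E
```

```text
tool_pos: [0.4519, 0.2319, 0.2093]
wrist_force: [-0.1, 1.3, -0.1]
finger_force: 0.0
time: 17.25
tool_pos: [0.3559, 0.338, 0.2013]
ee_rot: [3.141, -0.0, -0.021]
wrist_force: [0.3, -0.6, -0.2]
width: 0.0004
finger_force: 0.0
```

View pics/end1.png

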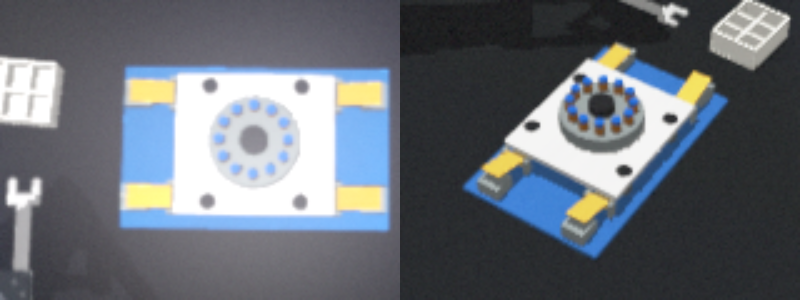

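The hand is clear, the plate hasn't moved, and the wrench and box look undisturbed. I'll compare tab heights by depth, then hand in.

```bash
python3 - <<'E'
from bench import robot
import numpy as np
p,d=robot.snapshot("top");c=robot.calibration("top");K=c["mtx"];E=c["extrinsics"];h={}
for n,u,v in(("A",246,176),("B",338,177),("D",244,218),("C",338,218)):
    z=np.median(d[v-1:v+2,u-1:u+2]);h[n]=(E[:3,:3]@[(u-K[0,2])/K[0,0]*z,(v-K[1,2])/K[1,1]*z,z]+E[:3,3])[2]
print(h)
if h["D"]<min(h[k] for k in"ABC")-.005: print(robot.close_job())
E
```

```text
{'A': np.float64(0.038572513833941224), 'B': np.float64(0.040623064570231904), 'D': np.float64(0.029059114595399116), 'C': np.float64(0.03961252619526867)}
the job is handed in; nothing more can be done
None
```

The rocking corner was the one nearest the robot on its left (-x, +y). It gave about 4 mm at 7 N while the other three held firm, and I pressed its shim flat (29 mm by depth camera). The other three shims are still up (39–41 mm), the hand is clear, and the job is handed in.

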